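# Switch on the stockroom lamp and hang it on the rack screw

### The job

Slide the switch on top of the lamp fully over to on while the lamp stands in its charging dock (the switch starts at its off end; on is the other end). Then lift the lamp out, keep it upright, pass the keyhole in its back over the screw head on the white rack panel and pull it down until it locks; leave it hanging there, upright against the panel and still switched on. Do not shift or knock over the goods standing around.

Things in the scene. Friction and masses are not known exactly. Their poses are not given: they have to be found in the camera images.
- lamp_center (a point): Centre (half-way up) of the loose grey block-shaped lamp: 48 mm deep (x), 56 wide (y), 160 tall (z, up), about 0.45 kg. Its +x face is the front with a round white lens; its -x face, 24 mm from the centre, is the rear. Grip its plain side faces, 28 mm either side along y. It starts upright in the dock, underside 10 mm above the table.
- lamp_keyhole (a point): Middle of the round opening (28 mm across) of the keyhole in the lamp's rear face, 78 mm above its underside; the lamp's axes. The rear plate is 5 mm thick with a 16 mm deep hollow behind. The opening narrows upward into a slot 12 mm wide; when the screw's shank bears on the slot's closed upper end, the screw axis is 28 mm above this point.
- lamp_groove (a point): Middle of the floor of the groove in the lamp's top, 72 mm above its centre; the lamp's axes. The groove runs along y, 32 mm wide, 8 mm deep between two rims, and is open at both ends (28 mm from the middle). The switch knob slides in it.
- switch_knob (a point): Centre of the top of the black slide switch knob in the groove: 14 mm long (y), 29 mm wide (x), 7.5 mm high, flush with the rims. Off: its centre is 9 mm to the -y side of the lamp's middle; on: 9 mm to the +y side. It moves with under 2 N and stays where left; push its end with a fingertip let down into the groove.
- lamp_switch (a joint): Slide switch travel in m: 0 = off, 0.018 = fully on (knob at the +y end of its travel).
- dock: Black charging dock fixed to the table, 71 x 79 mm outside, 70 mm tall, with a 60 mm deep pocket, open at the top, in which the lamp stands (1.5 mm clearance all round). It has a thin 120 mm square dark foot plate. Origin at the centre of its underside; axes as those of the docked lamp.
- panel: Upright white steel rack panel fixed to the table, 180 mm wide (y), 180 mm tall, 20 mm thick, with rows of dark perforations near its edges (marks only). Origin on the table at the middle of the front face; the front face is the plane x = 0 and looks along -x.
- screw_head (a point): Centre of the head of the one screw in the panel's front face, 135 to 165 mm above the table; panel's axes, the head points to -x. Head 18 mm across, 6 mm thick, its centre 12 mm off the panel face; shank 8 mm across, 9 mm gap between face and head. To hang, the lamp's rear face lies on the panel's face, the lamp's x along the panel's -x.
- jar_mid (a point): Bystander, to be left alone: sealed amber glass jar, 68 mm across, 95 mm tall, loose. Point half-way up on its axis.
- tin_mid (a point): Bystander, to be left alone: food tin with a paper band, 74 mm across, 85 mm tall, loose. Point half-way up on its axis.
- carton_mid (a point): Bystander, to be left alone: small brown cardboard carton, 65 x 75 x 90 mm tall, loose. Point half-way up on its axis.
- tub_mid (a point): Bystander, to be left alone: open white plastic bowl, 90 mm across, 70 mm tall, loose. Point half-way up on its axis.
- tall_carton_mid (a point): Bystander, to be left alone: tall green drink carton, 60 x 70 x 190 mm tall, loose. Point half-way up on its axis.
Things that resemble listed ones, but are neither listed nor needed, are in the scene too. Leave any yellow look-alike of the dock alone.

How it is judged:
By the outcome, as a careful person would: the job done as asked, in the order asked, and still so for the second after the job is handed in, with the robot touching nothing.
It also fails if it takes over 56 s, if anything falls off the work surface, if the arm or the gripper's body presses on something with over 40 N, if the wrist force passes 120 N, or if a joint passes its speed limit or range.

### The arm

A 6-joint arm with a two-finger parallel gripper is mounted at the origin on the work surface. World frame = base frame: x ahead of the robot, y to its left, z up, the work surface at z = 0. Lengths are in m, angles in rad, forces in N, time in s.
With the tool pointing down it reaches from about 0.275 to 0.875 m from the base axis. Payload 12.5 kg.
Tool frame: the origin (TCP) lies at the very end of the fingers, on their centre line; the grasp point (between the pads) lies 19 mm behind it; z points along the fingers, y is the direction in which the jaws open and shut (so a half turn about z gives the same grasp; the last joint's range is limited). The gripper opens to 85 mm and grips with 20 to 120 N. Pads are 22 mm wide; open, the fingers measure 114 mm over their backs; the gripper's body (76 mm by 85 mm) begins 54 mm behind the grasp point. The pads swing forward as they close: fully open they stand 13 mm farther back than shut.
Start: joints at [-1.346, 0.351, 1.652, -0, 1.139, -0.085], TCP at [0.168, -0.524, 0.231] pointing down, gripper open.
Joint ranges: [-2.75, 2.75], [-0.79, 2.1], [0.01, 2.65], [-1.57, 4.71], [0.07, 3.14], [-2.87, 2.87]. Speed limits (rad/s): [2.22, 2.22, 2.79, 3.14, 3.14, 3.14].

### API

Orientations are given as a rotation vector (axis times angle).
In Python, from workcell import ctrl gives the robot as it stands.
- The arm moves only by the tool arm_command, never from a script. Its argument "increments" is a list that holds one entry, the list of rows, each a list of 5 numbers: the closure, from 0 (fully open) to 1 (shut), then the shift along the tool's x, y, z in m, then the turn about the tool's z in rad. A call has 1 to 10 rows; each row is the pose to reach, as a shift and turn from the pose commanded when the call began, along the tool's axes at that moment; what a row does not reach only later rows make up. A row lasts 1/8 s, in which the tool goes at most 62.5 mm and 10.7 degrees, less where a joint would pass 70% of its speed; a pose out of reach is approached as far as the arm can. A call with a gripper value outside its range is refused whole. The fingers move at their own pace and stop on an object; "force" is the grip in N (left out, the last holds). Time passes only in rows, so rows that repeat a pose let the fingers close. It gives the time, the measured TCP pose, the force and the opening at its end, in the units of the state.
- ctrl.get_obs(): the state, without advancing time (a new reading comes with each control period).
- ctrl.camera(name): name is "scene" or "top"; returns a dict with "color" (420x560x3 uint8, blue, green, red), "fov_y" (degrees; the focal length in pixels is half the picture's height over the tangent of half this angle, whatever the lens; pixels are square), "cx", "cy" (the principal point, pixels), "extrinsics" (4x4, takes a point from camera to world coordinates). Camera axes: x right, y down, z forward; pixel columns grow to the right and rows downward; lengths in m; the calibration is good to about 2 mm. A picture is of the moment at which its call begins. There is no depth.
- ctrl.hand_in(): hands the job in, once; it reports no verdict.
The state is a dict: "clock": time; "joints": joint angles; "qvel": joint speeds; "tau": joint torques, N m; "tool_pos": TCP position; "eef_rot": TCP orientation; "contact_force": force on the tool from outside, world axes, zero at the start; "wrist_torque": the same for the moment, N m; "width": finger opening in m.
Only numpy, scipy, OpenCV 4.12 (cv2) and the standard library are available. Lean on these libraries where they do the work, as an engineer would, in place of code of your own. Each camera call takes 0.05 s, during which the arm holds its last target. There are 200 camera calls.

## Working session

There is one attempt and no reset: what is moved stays moved. The work goes in short steps, Python scripts to look and compute and a tool call to move; the robot and the scene stay as the last step left them, time stands still between calls to the robot, and variables do not carry over. Pictures are saved under pics/ and viewed, about 8 in all and at most 12, crops included, and the job is handed in when it is done.

Besides the shell and the picture viewer there is one more tool, called after "Request:" by a JSON object that holds its "api" and its "payload". arm_command: Moves the arm, as the interface text tells. Its arguments: {"type":"object","properties":{"increments":{"type":"array"},"force":{"type":"number"}},"required":["increments"]}

```bash
ls; mkdir -p pics
python3 - <<'E'
from workcell import ctrl
import cv2,numpy as np
print(ctrl.get_obs())
for n in("scene","top"):
    c=ctrl.camera(n);cv2.imwrite(f"pics/{n}0.png",c["color"]);print(n,c["fov_y"],c["cx"],c["cy"],c["extrinsics"].tolist() if hasattr(c["extrinsics"],'tolist') else c["extrinsics"])
E
```

```text
pics
{'clock': 0.0, 'joints': array([-1.34562509e+00,  3.51245604e-01,  1.65242831e+00, -2.73681769e-05,
        1.13911298e+00, -8.45746468e-02]), 'qvel': array([ 1.39012095e-03,  1.70397001e-05,  3.66439559e-04, -1.06477206e-03,
        2.86832544e-04,  7.87699256e-04]), 'tau': array([ 1.68434366e-03, -5.06096292e+01, -2.91402233e+01, -4.34436060e-05,
        4.50367734e-03,  1.79454148e-06]), 'tool_pos': array([ 0.16760498, -0.52348639,  0.23075169]), 'eef_rot': array([-3.10281327e+00, -4.84439302e-01,  1.70639080e-04]), 'contact_force': array([-0.34618428, -0.09996721, -0.2508174 ]), 'wrist_torque': array([ 0.03442534, -0.04478149,  0.05176183]), 'width': 0.08525061458187023}
scene 50.54459007334285 279.8233601054226 208.09190317812377 [[-0.5157656951763657, 0.5686246461898827, -0.6408211602504016, 1.1648876242539927], [0.8567273057200354, 0.3440822999898141, -0.384220892804398, 0.3904728624418505], [0.002017749471437718, -0.7471769419482578, -0.6646221077483959, 0.8967229295450831], [0.0, 0.0, 0.0, 1.0]]
top 52.492002025107524 277.78409266528143 205.97303564912818 [[0.005216438040011476, -0.9941564840691943, 0.10782241862132659, 0.2854615242304824], [-0.9999603443650689, -0.0044076156292716965, 0.00773838625021047, -0.046678755614372944], [-0.007217927089377372, -0.10785850966726027, -0.994140052216432, 1.4293330138182856], [0.0, 0.0, 0.0, 1.0]]
```

View pics/scene0.png

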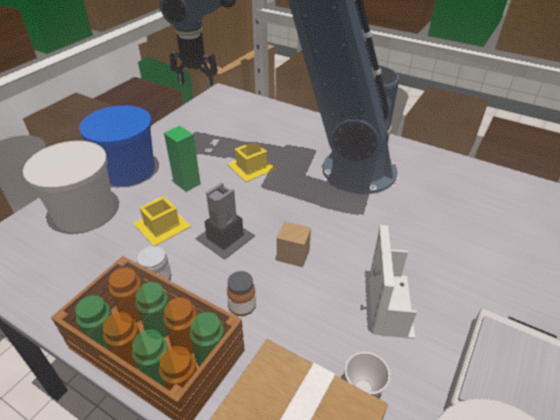

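View pics/top0.png

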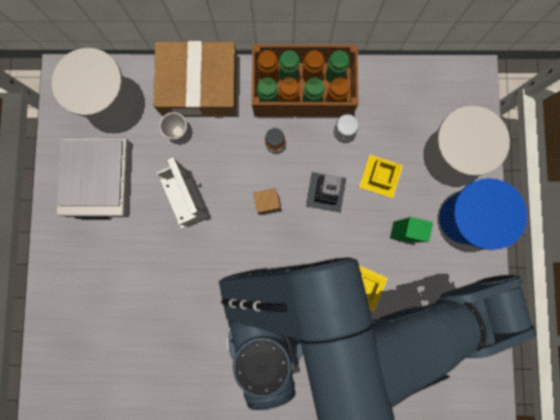

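The lamp stands in the dark dock at scene (222,205) / top (330,185). The yellow dock look-alikes are at scene (160,217) and (251,160), and the panel is at scene (388,280) / top (183,193). Next I take one crop of each to check the choice.

```bash
cat > h.py <<'E'
from workcell import ctrl
import cv2,numpy as np
from scipy.spatial.transform import Rotation as R
from scipy.optimize import least_squares
def cam(n):
    c=ctrl.camera(n);E=np.array(c["extrinsics"]);f=210/np.tan(np.radians(c["fov_y"]/2))
    return dict(im=c["color"],E=E,f=f,cx=c["cx"],cy=c["cy"])
def ray(c,u,v):
    d=c["E"][:3,:3]@np.array([(u-c["cx"])/c["f"],(v-c["cy"])/c["f"],1]);return c["E"][:3,3],d/np.linalg.norm(d)
def atz(c,u,v,z):
    o,d=ray(c,u,v);return o+d*(z-o[2])/d[2]
def proj(c,P):
    q=(np.atleast_2d(P)-c["E"][:3,3])@c["E"][:3,:3];return np.c_[c["cx"]+c["f"]*q[:,0]/q[:,2],c["cy"]+c["f"]*q[:,1]/q[:,2]]
def crop(im,u0,v0,w,h,s):
    return cv2.resize(im[v0:v0+h,u0:u0+w],None,fx=s,fy=s,interpolation=cv2.INTER_CUBIC)
E
python3 - <<'E'
from h import *
s=cam("scene");t=cam("top")
a=crop(s["im"],185,170,80,90,5);b=crop(s["im"],350,220,80,120,5)
c=crop(t["im"],300,165,60,55,7);d=crop(t["im"],150,150,60,85,7)
def pad(x,w,h):
    o=np.zeros((h,w,3),np.uint8);o[:x.shape[0],:x.shape[1]]=x[:h,:w];return o
cv2.imwrite("pics/c1.png",np.hstack([pad(a,400,600),pad(b,400,600)]))
cv2.imwrite("pics/c2.png",np.hstack([pad(c,420,595),pad(d[:, :],420,595)])[:, :800])
E
```

```text
(no output)
```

View pics/c1.png

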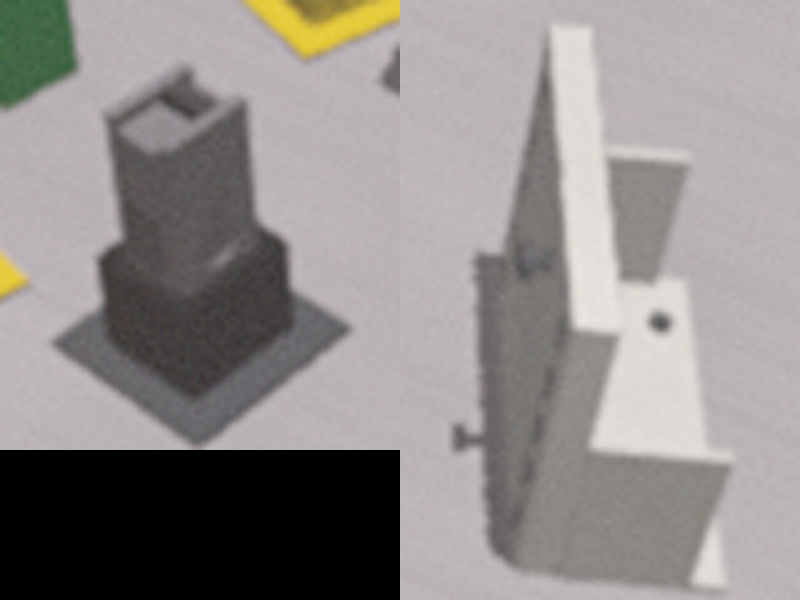

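View pics/c2.png

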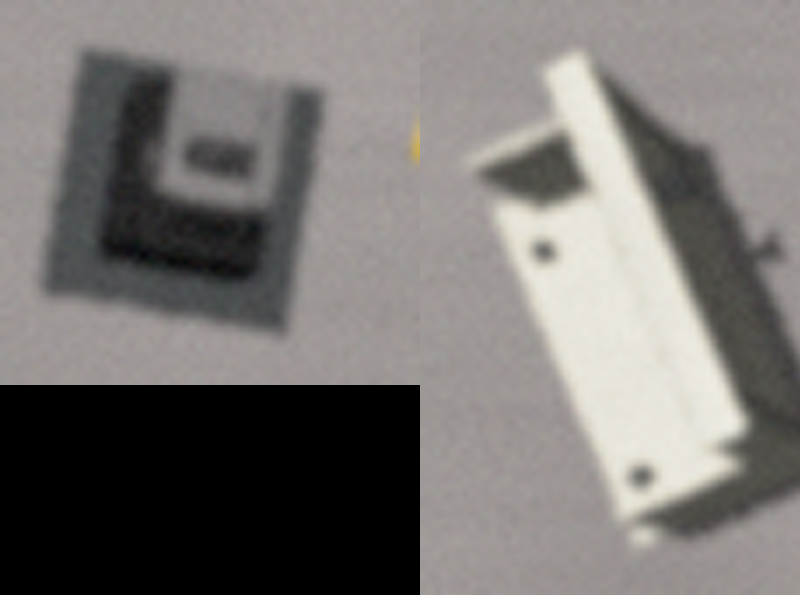

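Crop 1 shows the lamp in the dark dock. Its groove runs to the upper right, with the knob at that far end, crop (190,95). Lamp −y is therefore roughly world −x and the rear faces the panel. The screw is at about (530,260) on the panel's shaded face, and the T shapes at (465,437) and top (765,248) look like its shadow. Next I fit the poses and brighten the screw area.

```bash
cat > fit.py <<'E'
from h import *
s=cam("scene");t=cam("top")
S=lambda x,y,u0,v0:(s,u0+(x+.5)/5-.5,v0+(y+.5)/5-.5)
T=lambda x,y,u0,v0:(t,u0+(x+.5)/7-.5,v0+(y+.5)/7-.5)
def fit(pts,x0,name):
    def res(p,full=0):
        Rz=R.from_euler('z',p[2]).as_matrix();o=[]
        for (c,u,v),q in pts:
            o.append(proj(c,Rz@np.array(q)+[p[0],p[1],0])[0]-[u,v])
        return np.array(o) if full else np.ravel(o)
    r=least_squares(res,x0,loss='soft_l1');print(name,r.x[:2].round(4),np.degrees(r.x[2]).round(2));print(res(r.x,1).round(1).tolist());return r.x
if __name__=="__main__":
    a=(185,170);b=(300,165)
    h=.06;z=.003
    # lamp: x_l ~ -y world => yaw ~ -90..
    L=[(S(53,342,*a),(-h,h,z)),(S(198,445,*a),(-h,h,z)),(S(350,325,*a),(-h,h,z))]
    # foot corners in lamp axes with yaw ~-90: world(+x,-y)=(+x_l,+y_l), (+x,+y)=(-x_l,+y_l), (-x,+y)=(-,-)
    L=[(S(53,342,*a),(h,h,z)),(S(198,445,*a),(-h,h,z)),(S(350,325,*a),(-h,-h,z)),
       (T(82,50,*b),(-h,h,z)),(T(322,90,*b),(h,h,z)),(T(285,333,*b),(h,-h,z)),(T(43,292,*b),(-h,-h,z))]
    p=fit(L,[.5,-.15,-1.6],"dock")
    q=[(S(107,118,*a),(.024,.028,.17)),(S(245,100,*a),(-.024,-.028,.17)),(S(187,68,*a),(.024,-.028,.17)),
       (T(285,85,*b),(.024,.028,.17)),(T(268,210,*b),(.024,-.028,.17)),(T(152,190,*b),(-.024,-.028,.17)),(T(220,157,*b),(0,-.009,.1695))]
    fit(q,p,"lamp")
    a=(350,220);b=(150,150)
    # panel: x_p ~ +y world => yaw ~ 90-; y_p ~ -x world
    w=.09
    P=[(S(150,25,*a),(0,w,.18)),(S(192,27,*a),(.02,w,.18)),(S(220,330,*a),(.02,-w,.18)),(S(172,330,*a),(0,-w,.18)),(S(120,570,*a),(0,-w,0)),
       (T(545-420,68,*b),(.02,-w,.18)),(T(583-420,50,*b),(0,-w,.18)),(T(748-420,422,*b),(0,w,.18)),(T(715-420,448,*b),(.02,w,.18))]
    fit(P,[.5,.3,1.2],"panel")
    g=lambda im:np.clip(255*(np.clip(im.astype(float)-30,0,110)/110)**.8,0,255).astype(np.uint8)
    A=g(crop(s["im"],360,220,40,60,10));B=g(crop(t["im"],165,155,40,60,10))
    cv2.imwrite("pics/c3.png",np.hstack([A,B]))
E
python3 fit.py
```

```text
dock [ 0.4876 -0.1971] -99.29
[[-1.0, 0.4], [-0.0, 0.6], [0.0, 0.4], [-0.4, 0.3], [0.3, 0.4], [0.3, 0.4], [-0.4, 0.4]]
lamp [ 0.4884 -0.195 ] -99.6
[[-0.7, -0.5], [0.5, 0.3], [-0.8, -0.9], [-0.1, -0.3], [-0.6, 0.1], [0.1, 0.2], [-0.7, 0.1]]
panel [0.4853 0.2407] 114.8
[[-0.8, -0.2], [-0.5, 0.1], [0.2, 0.7], [-0.2, -0.1], [-2.1, 1.3], [-0.9, 0.5], [-0.2, 0.3], [0.0, 1.6], [-1.5, 0.7]]
```

View pics/c3.png

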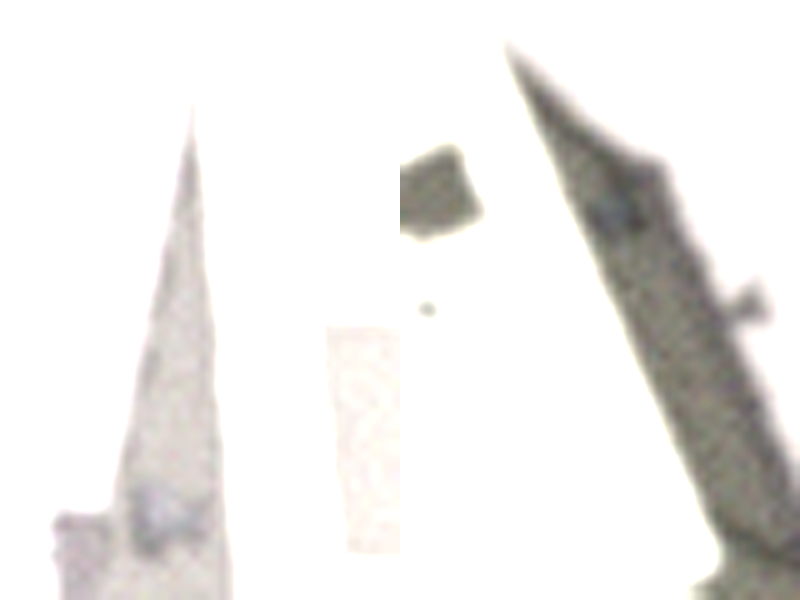

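The screw head is the bluish disc at scene (376,271) and top (186,176). Next I triangulate it, then compute the first approach.

```bash
cat >> h.py <<'E'
def plan(xyz,ydeg,o=None):
    """increment in tool axes from present measured pose to TCP xyz, tool y axis heading ydeg (mod 180)"""
    o=o or ctrl.get_obs();M=R.from_rotvec(o["eef_rot"]).as_matrix()
    d=M.T@(np.array(xyz)-o["tool_pos"]); cur=np.degrees(np.arctan2(M[1,1],M[0,1]))
    t=-((ydeg-cur+90)%180-90)   # tool z down: turn about it is opposite to world yaw
    print("pos",o["tool_pos"].round(4),"yhead",cur.round(1),"tilt",M[:,2].round(3),"shift",d.round(4),"turn",np.radians(t).round(4),"j6",o["joints"][5].round(2))
E
python3 - <<'E'
from h import *
s=cam("scene");t=cam("top")
o1,d1=ray(s,376.3,271.3);o2,d2=ray(t,186.3,175.7)
k=np.linalg.lstsq(np.c_[d1,-d2],o2-o1,rcond=None)[0];a=o1+k[0]*d1;b=o2+k[1]*d2
P=(a+b)/2;print("screw",P.round(4),"gap",np.linalg.norm(a-b).round(4))
yaw=np.radians(114.8);X=np.array([np.cos(yaw),np.sin(yaw)]);Y=np.array([-X[1],X[0]]);r=P[:2]-[.4853,.2407];print("in panel axes",r@X,r@Y)
for n,u,v,z in(("green",412,225,.19),("carton",266,200,.09),("jar?",275,140,.095),("tin?",347,125,.085)):print(n,atz(t,u,v,z).round(3))
L=np.array([.488,-.196]);yl=np.array([np.cos(np.radians(-9.4)),np.sin(np.radians(-9.4))])
print("above -y end", L-yl*.045)
plan([*(L-yl*.045),.23],-9.4)
E
```

```text
screw [0.5151 0.2442 0.1508] gap 0.0034
in panel axes -0.00933563129482728 -0.028542745445388436
green [ 0.366 -0.427  0.19 ]
carton [0.45  0.001 0.09 ]
jar? [ 0.643 -0.026  0.095]
tin? [ 0.696 -0.259  0.085]
above -y end [ 0.44360425 -0.18865033]
pos [ 0.1677 -0.5238  0.2312] yhead -72.3 tilt [ 0.  0. -1.] shift [ 0.3649 -0.2351  0.0013] turn -1.097 j6 -0.08
```

Request:
{"api": "arm_command", "payload": {"increments": [[[1,0,0,-0.06,0],[1,0.1,-0.06,-0.07,-0.2],[1,0.2,-0.12,-0.07,-0.5],[1,0.3,-0.19,-0.07,-0.8],[1,0.365,-0.235,-0.07,-1.097],[1,0.365,-0.235,-0.07,-1.097],[1,0.365,-0.235,-0.07,-1.097],[1,0.365,-0.235,-0.07,-1.097],[1,0.365,-0.235,-0.07,-1.097],[1,0.365,-0.235,-0.07,-1.097]]], "force": 60}}

```text
clock: 1.65
tool_pos: [0.4435, -0.1889, 0.3012]
eef_rot: [-2.395, -2.033, 0.0]
contact_force: [0.1, -0.2, -0.3]
width: -0.0001
```

Request:
{"api": "arm_command", "payload": {"increments": [[[1,0,0,0.06,0],[1,0,0,0.11,0],[1,0,0,0.12,0],[1,0,0,0.12,0]]]}}

```text
clock: 2.15
tool_pos: [0.4437, -0.1897, 0.1822]
eef_rot: [2.397, 2.03, 0.0]
contact_force: [-0.0, -0.6, 0.6]
width: -0.0002
```

Run:
```python
from h import *
plan([.4436,-.1887,.166],-9.4)
s=cam("scene");t=cam("top")
a=crop(s["im"],185,140,80,80,5);b=crop(t["im"],300,155,57,57,7)[:400,:399]
cv2.imwrite("pics/c4.png",np.hstack([a,np.pad(b,((0,400-b.shape[0]),(0,400-b.shape[1]),(0,0)))]))
```

```text
pos [ 0.4437 -0.1897  0.1822] yhead -9.5 tilt [ 0. -0. -1.] shift [ 0.0009 -0.0003  0.0162] turn -0.0013 j6 -0.34
```

View pics/c4.png

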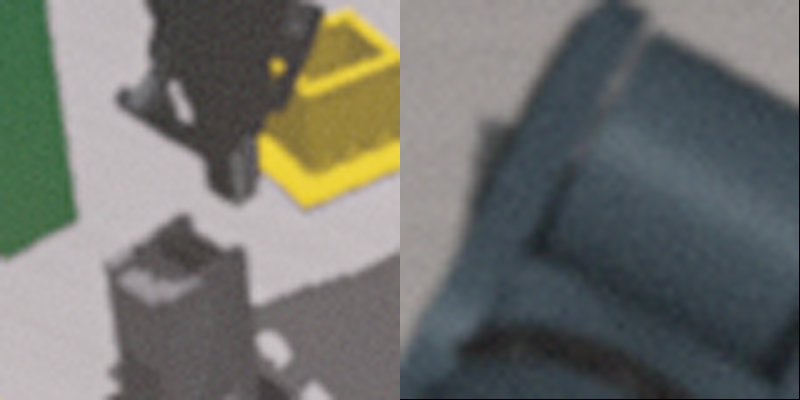

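Request:
{"api": "arm_command", "payload": {"increments": [[[1,0.001,0,0.016,0],[1,0.001,0,0.016,0],[1,0.001,0.005,0.016,0],[1,0.001,0.01,0.016,0],[1,0.001,0.014,0.016,0],[1,0.001,0.018,0.016,0],[1,0.001,0.021,0.016,0],[1,0.001,0.021,0.016,0]]]}}

```text
clock: 3.25
tool_pos: [0.4647, -0.1911, 0.1652]
eef_rot: [-2.396, -2.032, 0.0]
contact_force: [0.6, -0.3, -0.3]
width: -0.0001
```

Request:
{"api": "arm_command", "payload": {"increments": [[[1,0,0.003,0,0],[1,0,0.006,0,0],[1,0,0.009,0,0],[1,0,0.01,0,0],[1,0,0.01,0,0]]]}}

```text
clock: 3.88
tool_pos: [0.4744, -0.1928, 0.1652]
eef_rot: [-2.396, -2.032, 0.0]
contact_force: [-0.7, 0.5, 0.6]
width: -0.0
```

Request:
{"api": "arm_command", "payload": {"increments": [[[1,0,0.002,0,0],[1,0,0.004,0,0],[1,0,0.004,0,0]]]}}

```text
clock: 4.25
tool_pos: [0.4785, -0.1935, 0.1653]
eef_rot: [2.396, 2.032, 0.0]
contact_force: [0.4, 1.2, -0.1]
width: 0.0001
```

Run:
```python
from h import *
s=cam("scene");o=ctrl.get_obs()
Z=R.from_euler('z',-99.4,degrees=True).as_matrix();L=np.array([.488,-.196,.09])
im=crop(s["im"],195,160,60,60,10)
for y in(-.016,-.002,.002,.016,.028):
    for x in (-.0145,.0145):
        p=proj(s,L+Z@np.array([x,y,.08]))[0];q=((p-[195,160]+.5)*10-.5);print(y,x,q.round())
print(proj(s,o["tool_pos"])[0],o["tool_pos"],o["contact_force"])
cv2.imwrite("pics/c5.png",im)
```

```text
-0.016 -0.0145 [334. 309.]
-0.016 0.0145 [256. 262.]
-0.002 -0.0145 [295. 335.]
-0.002 0.0145 [216. 288.]
0.002 -0.0145 [284. 343.]
0.002 0.0145 [205. 296.]
0.016 -0.0145 [244. 369.]
0.016 0.0145 [165. 322.]
0.028 -0.0145 [209. 393.]
0.028 0.0145 [130. 345.]
[222.7196613 190.8087417] [ 0.47845482 -0.19342777  0.16525639] [-0.70009814  0.73686508 -0.56754808]
```

View pics/c5.png

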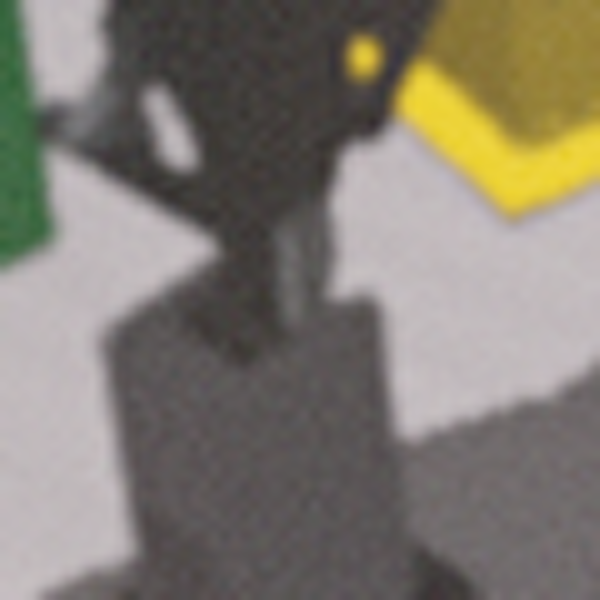

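The picture shows the fingertip in the groove. The knob's leading corner is at about (245,360), against (244,369) predicted for fully on. A few small pushes should find the end stop.

Request:
{"api": "arm_command", "payload": {"increments": [[[1,0,0.001,0,0],[1,0,0.002,0,0],[1,0,0.002,0,0]]]}}

```text
clock: 4.68
tool_pos: [0.4804, -0.1938, 0.1653]
eef_rot: [2.396, 2.032, 0.0]
contact_force: [-0.8, 0.1, -1.2]
width: 0.0002
```

```bash
python3 -c "
from h import *
for i in range(1): o=ctrl.get_obs();print(o['tool_pos'],o['contact_force'],o['wrist_torque'])"
```

```text
[ 0.48041352 -0.19375667  0.16528998] [-0.82587541  0.0809277  -1.1945189 ] [ 0.03514687  0.11901549 -0.01570133]
```

Request:
{"api": "arm_command", "payload": {"increments": [[[1,0,0.001,0,0],[1,0,0.002,0,0],[1,0,0.002,0,0]]]}}

```text
clock: 5.05
tool_pos: [0.4824, -0.1941, 0.1653]
eef_rot: [2.396, 2.032, 0.0]
contact_force: [0.0, 0.2, 0.5]
width: 0.0002
```

Request:
{"api": "arm_command", "payload": {"increments": [[[1,0,0.001,0,0],[1,0,0.002,0,0],[1,0,0.002,0,0]]]}}

```text
clock: 5.42
tool_pos: [0.4844, -0.1944, 0.1653]
eef_rot: [2.396, 2.032, 0.0]
contact_force: [-1.1, -0.2, -0.6]
width: 0.0001
```

Request:
{"api": "arm_command", "payload": {"increments": [[[1,0,0.001,0,0],[1,0,0.002,0,0],[1,0,0.002,0,0]]]}}

```text
clock: 5.8
tool_pos: [0.4863, -0.1947, 0.1653]
eef_rot: [2.396, 2.032, 0.0]
contact_force: [-0.7, 0.6, -0.2]
width: -0.0001
```

Run:
```python
from h import *
s=cam("scene");o=ctrl.get_obs();print(o["contact_force"])
im=crop(s["im"],195,160,60,60,10);g=np.clip((im.astype(float)-25)*2.2,0,255).astype(np.uint8)
cv2.imwrite("pics/c6.png",g);print(proj(s,o["tool_pos"])[0])
```

```text
[-0.69092616  0.1397888   0.34375874]
[220.48039223 192.28954628]
```

View pics/c6.png

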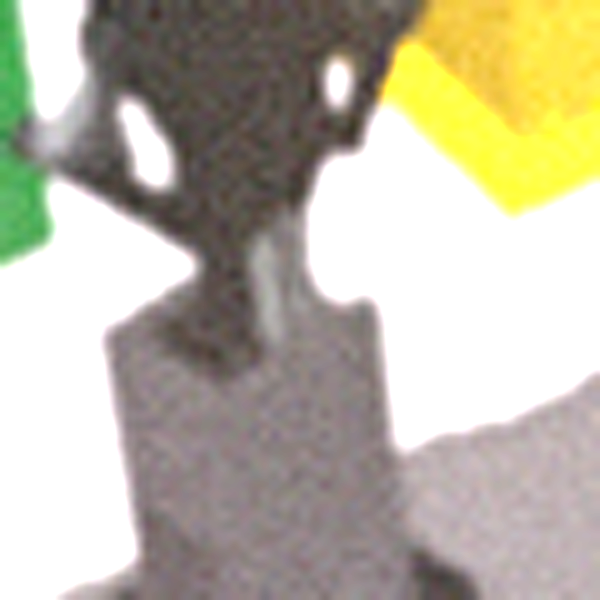

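The lamp has not moved: its corners are still at (107,335) and (375,297). The black knob sits ahead of the finger with its leading edge at about (192,352), and I have felt no stop yet, so I keep pushing gently.

Request:
{"api": "arm_command", "payload": {"increments": [[[1,0,0.001,0,0],[1,0,0.001,0,0],[1,0,0.001,0,0]]]}}

```text
clock: 6.22
tool_pos: [0.4872, -0.1949, 0.1653]
eef_rot: [-2.396, -2.032, 0.0]
contact_force: [-1.3, -0.2, 0.7]
width: -0.0003
```

Request:
{"api": "arm_command", "payload": {"increments": [[[1,0,0.001,0,0],[1,0,0.001,0,0],[1,0,0.001,0,0]]]}}

```text
clock: 6.6
tool_pos: [0.4883, -0.1951, 0.1654]
eef_rot: [2.396, 2.032, 0.0]
contact_force: [-2.5, 0.5, 1.4]
width: -0.0001
```

Request:
{"api": "arm_command", "payload": {"increments": [[[1,0,0.001,0,0],[1,0,0.001,0,0],[1,0,0.001,0,0]]]}}

```text
clock: 6.98
tool_pos: [0.4893, -0.1953, 0.1653]
eef_rot: [2.396, 2.032, 0.0]
contact_force: [-1.9, 0.2, 1.8]
width: -0.0001
```

Request:
{"api": "arm_command", "payload": {"increments": [[[1,0,0.001,0,0],[1,0,0.001,0,0]]]}}

```text
clock: 7.22
tool_pos: [0.4899, -0.1953, 0.1653]
eef_rot: [-2.395, -2.032, 0.001]
contact_force: [-4.6, 1.3, 4.3]
width: 0.0
```

Request:
{"api": "arm_command", "payload": {"increments": [[[1,0,0.001,0,0],[1,0,0.001,0,0],[1,0,0.001,0,0]]]}}

```text
clock: 7.6
tool_pos: [0.4903, -0.1954, 0.1653]
eef_rot: [-2.394, -2.031, 0.002]
contact_force: [-8.7, 1.4, 6.4]
width: -0.0003
```

The force rises to 8.7 N at a standstill, so the knob is at its stop and fully on. I back off, rise and open.

Request:
{"api": "arm_command", "payload": {"increments": [[[1,0,-0.005,0,0],[1,0,-0.006,0,0],[1,0,-0.006,-0.05,0],[0,0,-0.004,-0.065,0],[0,0,-0.004,-0.065,0],[0,0,-0.004,-0.065,0],[0,0,-0.004,-0.065,0],[0,0,-0.004,-0.065,0]]]}}

```text
clock: 8.6
tool_pos: [0.4871, -0.1948, 0.2296]
eef_rot: [-2.395, -2.031, 0.001]
contact_force: [-0.1, -0.0, 0.3]
width: 0.0853
```

Run:
```python
from h import *
plan([.4885,-.1955,.116],-9.4);print(ctrl.get_obs()["width"])
s=cam("scene")
im=crop(s["im"],195,160,60,60,10);g=np.clip((im.astype(float)-25)*2.2,0,255).astype(np.uint8)
cv2.imwrite("pics/c7.png",g)
```

```text
pos [ 0.4871 -0.1948  0.2296] yhead -9.4 tilt [-0.001  0.001 -1.   ] shift [-0.0005  0.0016  0.1136] turn 0.0 j6 -0.31
0.085257708109916
```

View pics/c7.png

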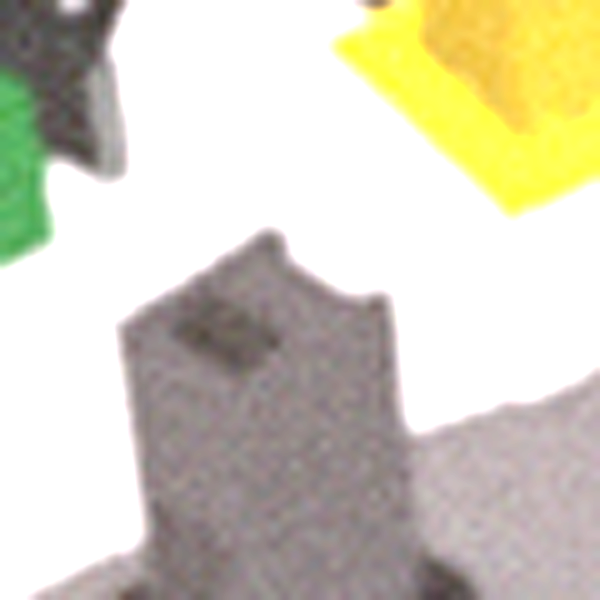

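The knob is at (225,335), against (224,332) predicted for on. Now I descend and grip.

Request:
{"api": "arm_command", "payload": {"increments": [[[0,0,0.002,0.05,0],[0,0,0.002,0.1,0],[0,0,0.002,0.113,0],[0,0,0.002,0.113,0],[1,0,0.002,0.113,0],[1,0,0.002,0.113,0],[1,0,0.002,0.113,0],[1,0,0.002,0.113,0],[1,0,0.002,0.113,0]]], "force": 60}}

```text
clock: 9.78
tool_pos: [0.4895, -0.1955, 0.1191]
eef_rot: [2.395, 2.031, 0.0]
contact_force: [-4.4, 0.3, 9.5]
width: 0.0554
```

Request:
{"api": "arm_command", "payload": {"increments": [[[1,0,0,-0.015,0],[1,0,0,-0.03,0],[1,0,0,-0.06,0],[1,0,0,-0.1,0],[1,0,0,-0.131,0],[1,0,0,-0.131,0],[1,0,0,-0.131,0]]]}}

```text
clock: 10.65
tool_pos: [0.4886, -0.1949, 0.2474]
eef_rot: [-2.395, -2.031, 0.001]
contact_force: [-0.7, -0.3, -5.5]
width: 0.0558
```

Run:
```python
from h import *
o=ctrl.get_obs();print(o["contact_force"],o["width"]);plan([.5464,.1763,.25],24.8)
```

```text
[-0.7304042  -0.31548024 -5.45169591] 0.05581201149296943
pos [ 0.4886 -0.1949  0.2474] yhead -9.4 tilt [-0.001  0.001 -1.   ] shift [ 0.3757 -0.0036 -0.0024] turn -0.5968 j6 -0.3
```

Request:
{"api": "arm_command", "payload": {"increments": [[[1,0.04,0,-0.002,-0.06],[1,0.09,0,-0.002,-0.15],[1,0.14,0,-0.002,-0.25],[1,0.19,0,-0.002,-0.35],[1,0.24,0,-0.002,-0.45],[1,0.29,-0.001,-0.002,-0.55],[1,0.34,-0.003,-0.002,-0.597],[1,0.376,-0.004,-0.002,-0.597],[1,0.376,-0.004,-0.002,-0.597],[1,0.376,-0.004,-0.002,-0.597]]]}}

```text
clock: 11.9
tool_pos: [0.5461, 0.1759, 0.249]
eef_rot: [-1.691, -2.646, 0.003]
contact_force: [0.2, -0.3, -4.4]
width: 0.0551
```

Run:
```python
from h import *
o=ctrl.get_obs();print(o["contact_force"],o["width"],o["clock"]);plan([.5464,.1763,.25],24.8)
s=cam("scene");t=cam("top")
g=lambda im:np.clip((im.astype(float)-20)*1.6,0,255).astype(np.uint8)
A=g(crop(s["im"],315,165,100,140,4));B=g(crop(t["im"],150,130,100,140,4))
cv2.imwrite("pics/c8.png",np.hstack([A,B]))
```

```text
[ 0.1544458  -0.33673572 -4.43767388] 0.055098065339317506 11.9
pos [0.5461 0.1759 0.249 ] yhead 24.8 tilt [-0.002 -0.001 -1.   ] shift [ 0.0003  0.0004 -0.001 ] turn 0.0003 j6 -0.2
```

View pics/c8.png

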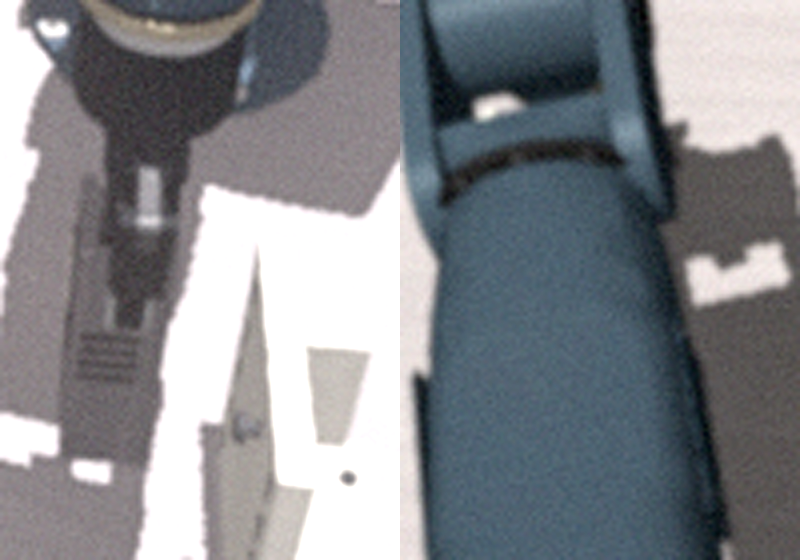

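The picture shows the held lamp's side with its vents, bottom edge at about crop (62–155,455–465). The screw is at crop (243,427), which agrees with before. Next I check the lamp's predicted outline against the picture and compute the approach.

Run:
```python
from h import *
s=cam("scene");o=ctrl.get_obs();p=o["tool_pos"]
Z=R.from_euler('z',-65.2,degrees=True).as_matrix();c=np.array([p[0],p[1],p[2]-.1091])
for n,q in(("bot front +y",(.024,.028,0)),("bot rear +y",(-.024,.028,0)),("bot rear -y",(-.024,-.028,0)),("top front+y",(.024,.028,.16)),("top rear +y",(-.024,.028,.16))):
    u=proj(s,c+Z@np.array(q))[0];print(n,((u-[315,165]+.5)*4-.5).round(0))
# joint fit of the screw with panel plane: unknown lateral, z
yaw=np.radians(114.8);X=np.array([np.cos(yaw),np.sin(yaw),0]);Y=np.array([-X[1],X[0],0]);O=np.array([.4853,.2407,0])
t=cam("top")
f=lambda a:np.r_[proj(s,O-.012*X+a[0]*Y+[0,0,a[1]])[0]-[375.3,271.3],proj(t,O-.012*X+a[0]*Y+[0,0,a[1]])[0]-[186.3,175.7]]
r=least_squares(f,[-.03,.15]);print(r.x,r.fun)
```

```text
bot front +y [ 57. 462.]
bot rear +y [147. 470.]
bot rear -y [146. 392.]
top front+y [ 82. 249.]
top rear +y [183. 257.]
[-0.02902241  0.15151627] [-0.97108199 -0.18041784  0.15667813 -0.35856791]
```

Run:
```python
from h import *
s=cam("scene");g=cv2.cvtColor(s["im"],cv2.COLOR_BGR2GRAY)
print("cols",list(range(326,360,2)))
for v in range(268,288):print(v,g[v,326:360:2].tolist())
print("row profile v=262,266 u325..362");print(g[262,325:362].tolist());print(g[266,325:362].tolist());print(g[240,325:366].tolist())
```

```text
cols [326, 328, 330, 332, 334, 336, 338, 340, 342, 344, 346, 348, 350, 352, 354, 356, 358]
268 [104, 100, 90, 91, 84, 89, 87, 85, 86, 88, 87, 91, 87, 91, 124, 186, 187]
269 [108, 97, 86, 89, 83, 84, 85, 87, 89, 86, 89, 85, 87, 89, 125, 186, 187]
270 [133, 111, 87, 85, 84, 88, 90, 86, 85, 89, 91, 87, 81, 90, 150, 189, 185]
271 [169, 153, 93, 86, 88, 86, 82, 89, 89, 88, 91, 90, 85, 89, 167, 189, 188]
272 [187, 181, 101, 84, 87, 88, 86, 88, 87, 87, 91, 90, 82, 92, 171, 187, 190]
273 [188, 182, 98, 86, 85, 87, 84, 85, 85, 85, 94, 90, 83, 97, 172, 190, 187]
274 [187, 180, 100, 84, 79, 83, 83, 91, 83, 87, 87, 84, 83, 109, 178, 187, 186]
275 [192, 176, 92, 83, 87, 87, 86, 82, 88, 86, 89, 90, 85, 109, 178, 189, 189]
276 [190, 175, 88, 83, 88, 90, 85, 86, 84, 91, 92, 86, 88, 117, 182, 190, 189]
277 [191, 175, 93, 83, 85, 82, 87, 84, 85, 90, 88, 90, 83, 143, 185, 188, 188]
278 [165, 156, 86, 87, 89, 82, 81, 86, 87, 90, 89, 85, 90, 152, 188, 188, 185]
279 [117, 120, 91, 108, 120, 116, 106, 97, 95, 89, 89, 91, 87, 156, 184, 188, 187]
280 [104, 101, 99, 123, 166, 162, 155, 144, 132, 92, 89, 88, 8
[... 479 characters left out ...]
, 104, 103, 103, 107, 106, 111, 115, 101, 104, 105, 106, 120, 185, 188, 186, 187]
287 [106, 107, 106, 99, 104, 105, 99, 99, 99, 106, 110, 103, 126, 186, 186, 187, 186]
row profile v=262,266 u325..362
[101, 107, 104, 100, 98, 85, 89, 89, 91, 91, 87, 83, 88, 87, 86, 86, 90, 88, 84, 87, 89, 89, 89, 87, 90, 88, 90, 86, 84, 93, 122, 174, 189, 189, 189, 187, 188]
[106, 105, 100, 106, 91, 89, 90, 87, 86, 85, 89, 85, 85, 90, 91, 88, 81, 85, 84, 88, 92, 92, 89, 91, 91, 89, 91, 86, 93, 114, 153, 180, 189, 187, 189, 189, 190]
[106, 104, 103, 105, 105, 107, 97, 81, 89, 84, 91, 92, 84, 88, 86, 88, 101, 103, 88, 68, 61, 55, 67, 60, 58, 68, 88, 98, 96, 86, 86, 89, 90, 98, 127, 171, 186, 188, 187, 186, 188]
```

Relative to the screw in the same camera, the lamp hangs about 1.5 mm higher and 2.5 mm nearer the panel than assumed. I lower to keyhole height and go in.

Request:
{"api": "arm_command", "payload": {"increments": [[[1,0,0,0.035,0],[1,0,0,0.068,0],[1,0,0,0.068,0],[1,0.02,0,0.068,0],[1,0.035,0,0.068,0],[1,0.04,0,0.068,0],[1,0.044,0,0.068,0],[1,0.048,0,0.068,0],[1,0.048,0,0.068,0]]]}}

```text
clock: 13.28
tool_pos: [0.5265, 0.22, 0.1823]
eef_rot: [-1.692, -2.647, 0.0]
contact_force: [-0.1, 0.7, -3.7]
width: 0.0556
```

Run:
```python
from h import *
o=ctrl.get_obs();print(o["contact_force"],o["clock"]);plan([.5213+.0004,.2308+.0002,.181],24.8)
```

```text
[-0.10803019  0.71007635 -3.65217113] 13.275
pos [0.5265 0.22   0.1823] yhead 24.8 tilt [-0. -0. -1.] shift [0.012  0.0003 0.0013] turn 0.0002 j6 -0.12
```

Request:
{"api": "arm_command", "payload": {"increments": [[[1,0.002,0,0.001,0],[1,0.004,0,0.001,0],[1,0.004,0,0.001,0]]]}}

```text
clock: 13.65
tool_pos: [0.5248, 0.2237, 0.1813]
eef_rot: [-1.692, -2.647, 0.0]
contact_force: [-0.6, 0.3, -3.8]
width: 0.0556
```

Request:
{"api": "arm_command", "payload": {"increments": [[[1,0.002,0,0,0],[1,0.003,0,0,0],[1,0.003,0,0,0]]]}}

```text
clock: 14.02
tool_pos: [0.5235, 0.2264, 0.1813]
eef_rot: [1.692, 2.647, 0.0]
contact_force: [0.2, -0.4, -4.0]
width: 0.0555
```

Request:
{"api": "arm_command", "payload": {"increments": [[[1,0.001,0,0,0],[1,0.002,0,0,0],[1,0.002,0,0,0]]]}}

```text
clock: 14.4
tool_pos: [0.5227, 0.2282, 0.1813]
eef_rot: [-1.692, -2.647, 0.0]
contact_force: [-0.2, -0.7, -5.2]
width: 0.0551
```

Request:
{"api": "arm_command", "payload": {"increments": [[[1,0.001,0,0,0],[1,0.002,0,0,0],[1,0.002,0,0,0]]]}}

```text
clock: 14.78
tool_pos: [0.5219, 0.23, 0.1813]
eef_rot: [1.692, 2.647, 0.0]
contact_force: [-1.1, -0.1, -3.9]
width: 0.0559
```

Request:
{"api": "arm_command", "payload": {"increments": [[[1,0.001,0,0,0],[1,0.002,0,0,0],[1,0.002,0,0,0]]]}}

```text
clock: 15.15
tool_pos: [0.521, 0.2318, 0.1813]
eef_rot: [-1.692, -2.647, 0.0]
contact_force: [0.6, 0.6, -4.1]
width: 0.0555
```

Request:
{"api": "arm_command", "payload": {"increments": [[[1,0.001,0,0,0],[1,0.0015,0,0,0],[1,0.0015,0,0,0]]]}}

```text
clock: 15.52
tool_pos: [0.5205, 0.233, 0.1814]
eef_rot: [1.692, 2.647, -0.0]
contact_force: [1.1, -1.6, -3.0]
width: 0.0555
```

Request:
{"api": "arm_command", "payload": {"increments": [[[1,0.001,0,0,0],[1,0.0015,0,0,0],[1,0.0015,0,0,0]]]}}

```text
clock: 15.9
tool_pos: [0.5204, 0.2333, 0.1814]
eef_rot: [1.691, 2.645, -0.002]
contact_force: [3.9, -9.1, -2.4]
width: 0.0556
```

The lamp meets the panel at the expected depth with 10 N, so the head is inside. I ease off and pull down.

Request:
{"api": "arm_command", "payload": {"increments": [[[1,-0.001,0,0,0],[1,-0.001,0,0.004,0],[1,-0.001,0,0.008,0],[1,-0.001,0,0.01,0],[1,-0.001,0,0.01,0]]]}}

```text
clock: 16.52
tool_pos: [0.5205, 0.2333, 0.1709]
eef_rot: [1.692, 2.646, -0.0]
contact_force: [3.3, -5.2, -4.2]
width: 0.0554
```

Request:
{"api": "arm_command", "payload": {"increments": [[[1,0,0,0.003,0],[1,0,0,0.006,0],[1,0,0,0.006,0]]]}}

```text
clock: 16.9
tool_pos: [0.5205, 0.2333, 0.1649]
eef_rot: [1.692, 2.646, -0.0]
contact_force: [3.8, -5.6, -5.5]
width: 0.0554
```

Request:
{"api": "arm_command", "payload": {"increments": [[[1,0,0,0.003,0],[1,0,0,0.006,0],[1,0,0,0.008,0],[1,0,0,0.008,0]]]}}

```text
clock: 17.4
tool_pos: [0.5206, 0.2333, 0.157]
eef_rot: [1.691, 2.646, -0.0]
contact_force: [2.9, -4.7, -3.7]
width: 0.0554
```

Request:
{"api": "arm_command", "payload": {"increments": [[[1,0,0,0.001,0],[1,0,0,0.002,0],[1,0,0,0.002,0]]]}}

```text
clock: 17.77
tool_pos: [0.5206, 0.2333, 0.1552]
eef_rot: [1.692, 2.646, -0.0]
contact_force: [3.2, -5.4, -1.8]
width: 0.055
```

Request:
{"api": "arm_command", "payload": {"increments": [[[1,0,0,0.001,0],[1,0,0,0.0015,0],[1,0,0,0.0015,0]]]}}

```text
clock: 18.15
tool_pos: [0.5206, 0.2333, 0.1537]
eef_rot: [1.692, 2.646, 0.0]
contact_force: [1.7, -6.6, -1.9]
width: 0.0553
```

Request:
{"api": "arm_command", "payload": {"increments": [[[1,0,0,0.001,0],[1,0,0,0.0015,0],[1,0,0,0.0015,0]]]}}

```text
clock: 18.52
tool_pos: [0.5206, 0.2333, 0.1523]
eef_rot: [1.692, 2.646, 0.0]
contact_force: [1.9, -6.4, -1.8]
width: 0.0556
```

Request:
{"api": "arm_command", "payload": {"increments": [[[1,0,0,0.001,0],[1,0,0,0.002,0],[1,0,0,0.002,0]]]}}

```text
clock: 18.9
tool_pos: [0.5206, 0.2333, 0.1502]
eef_rot: [1.692, 2.646, 0.0]
contact_force: [2.5, -4.8, -2.9]
width: 0.0556
```

Request:
{"api": "arm_command", "payload": {"increments": [[[1,0,0,0.001,0],[1,0,0,0.0015,0],[1,0,0,0.0015,0]]]}}

```text
clock: 19.27
tool_pos: [0.5207, 0.2333, 0.1497]
eef_rot: [1.691, 2.646, 0.001]
contact_force: [-0.1, -6.2, 7.1]
width: 0.0553
```

Request:
{"api": "arm_command", "payload": {"increments": [[[1,0,0,0.001,0],[1,0,0,0.001,0],[1,0,0,0.001,0]]]}}

```text
clock: 19.65
tool_pos: [0.5208, 0.2334, 0.1494]
eef_rot: [1.691, 2.646, 0.001]
contact_force: [-2.3, -8.0, 14.1]
width: 0.0553
```

Run:
```python
from h import *
s=cam("scene")
g=lambda im:np.clip((im.astype(float)-20)*1.6,0,255).astype(np.uint8)
cv2.imwrite("pics/c9.png",g(crop(s["im"],330,180,100,140,4)));print(ctrl.get_obs()["contact_force"])
```

```text
[-1.99985199 -8.0759794  14.1532433 ]
```

View pics/c9.png

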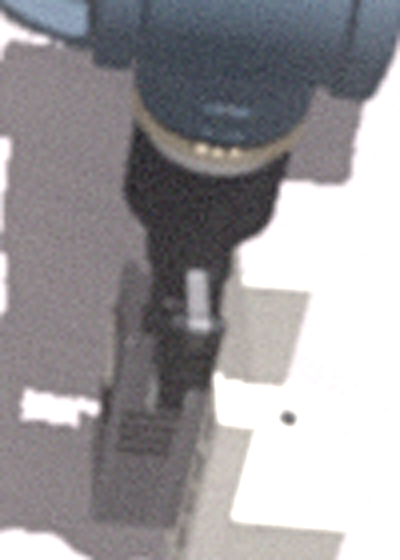

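The lamp is flush on the panel and stands firm at 14 N down. I relieve the load, release and rise.

Request:
{"api": "arm_command", "payload": {"increments": [[[1,-0.0005,0,-0.001,0],[1,-0.0005,0,-0.001,0],[0,-0.0005,0,-0.001,0],[0,-0.0005,0,-0.001,0],[0,-0.0005,0,-0.001,0],[0,-0.0005,0,-0.001,0],[0,-0.0005,0,-0.001,0]]]}}

```text
clock: 20.58
tool_pos: [0.5204, 0.2331, 0.1487]
eef_rot: [-1.692, -2.647, 0.0]
contact_force: [0.3, 0.3, -0.5]
width: 0.0854
```

Request:
{"api": "arm_command", "payload": {"increments": [[[0,0,0,-0.02,0],[0,0,0,-0.05,0],[0,0,0,-0.1,0],[0,0,0,-0.15,0],[0,-0.05,0,-0.18,0],[0,-0.1,0,-0.2,0],[0,-0.16,0,-0.2,0],[0,-0.22,0,-0.2,0],[0,-0.22,0,-0.2,0],[0,-0.22,0,-0.2,0]]]}}

```text
clock: 21.82
tool_pos: [0.6126, 0.0336, 0.3486]
eef_rot: [-1.693, -2.646, 0.0]
contact_force: [-0.6, -0.8, -0.1]
width: 0.085
```

Run:
```python
from h import *
o=ctrl.get_obs();print(o["tool_pos"],o["contact_force"],o["clock"])
s=cam("scene");t=cam("top")
g=lambda im:np.clip((im.astype(float)-20)*1.5,0,255).astype(np.uint8)
A=g(crop(s["im"],330,190,80,115,5));B=crop(s["im"],110,110,220,315,1.82)
cv2.imwrite("pics/c10.png",np.hstack([A,cv2.resize(B,(400,575))]))
Z=R.from_euler('z',-65.2,degrees=True).as_matrix();c=np.array([.5215,.2312,.1515-.106])
for q in((.024,.028,0),(-.024,.028,0),(.024,.028,.16),(-.024,.028,.16),(.024,-.028,.16),(-.024,-.028,.16),(0,.009,.16)):
    u=proj(s,c+Z@np.array(q))[0];print(q,((u-[330,190]+.5)*5-.5).round(0))
```

```text
[0.61258422 0.03356181 0.34861039] [-0.61796615 -0.81831397 -0.10460912] 21.825
(0.024, 0.028, 0) [115. 598.]
(-0.024, 0.028, 0) [220. 608.]
(0.024, 0.028, 0.16) [158. 366.]
(-0.024, 0.028, 0.16) [276. 376.]
(0.024, -0.028, 0.16) [154. 268.]
(-0.024, -0.028, 0.16) [267. 277.]
(0, 0.009, 0.16) [215. 337.]
```

View pics/c10.png

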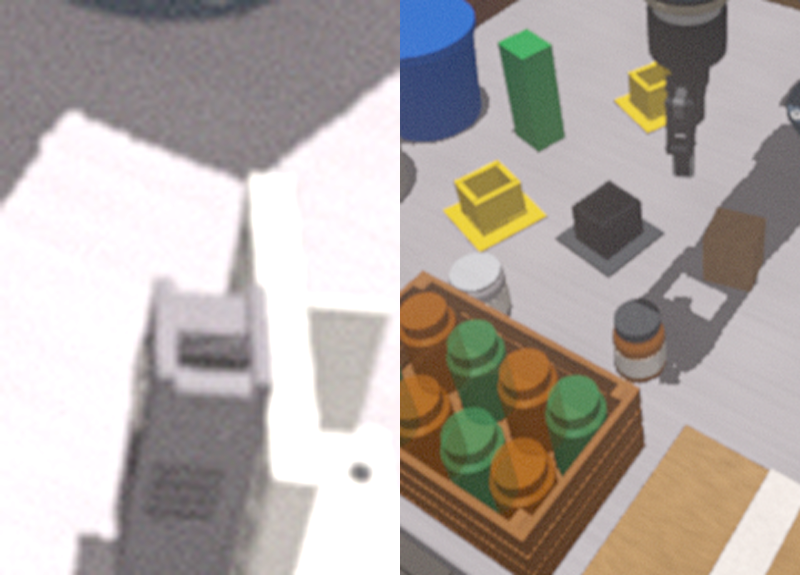

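The last picture shows the lamp hanging upright against the panel, with the knob at (213,350) on its +y side. The bystanders look untouched. The lamp appears a few millimetres lower than the nominal height, so I check that in numbers: displacement since the carry, stillness, and whether the bystanders moved.

Run:
```python
from h import *
s=cam("scene");t=cam("top")
Z=R.from_euler('z',-65.2,degrees=True).as_matrix()
for h in(.06,.08,.1):
    a=proj(s,np.array([.546,.176,.249-.109])+Z@np.array([0,.028,h]))[0];b=proj(s,np.array([.5208,.2334,.1494-.109])+Z@np.array([0,.028,h]))[0];print(h,a,b,b-a)
# fit lamp corners in scene (crop coords of last picture)
pts={(.024,.028):(163,380),(.024,-.028):(157,280),(-.024,.028):(265,388)}
C=[((330+(x+.5)/5-.5,190+(y+.5)/5-.5),q) for q,(x,y) in pts.items()]
f=lambda z:np.ravel([proj(s,np.array([.5208,.2334,z[0]])+Z@np.array([*q,0]))[0]-u for u,q in C]);r=least_squares(f,[.2]);print("top z",r.x,r.fun.round(1))
# stillness and bystanders vs first picture
s2=cam("scene");print("still diff",np.abs(s2["im"][225:310,345:395].astype(int)-s["im"][225:310,345:395]).mean())
p0=cv2.imread("pics/scene0.png");p1=s2["im"]
for n,(u,v) in dict(green=(183,158),jar=(241,292),tin=(153,263),carton=(293,243),tub=(367,374),dock=(225,240)).items():
    T=p0[v-22:v+22,u-20:u+20];W=p1[v-30:v+30,u-28:u+28];m=cv2.matchTemplate(W,T,cv2.TM_CCOEFF_NORMED);_,mx,_,l=cv2.minMaxLoc(m);print(n,(l[0]-8,l[1]-8),round(mx,3))
```

```text
0.06 [343.07601258 262.82530171] [367.27525521 295.64489041] [24.19924263 32.81958871]
0.08 [344.02178944 256.30570392] [368.49435374 289.98180566] [24.4725643  33.67610174]
0.1 [344.99566971 249.59237866] [369.74739029 284.16106839] [24.75172059 34.56868973]
top z [0.19775536] [-0.4 -0.   0.1  0.3  2.7  0.3]
still diff 2.006745098039216
green (0, 0) 0.887
jar (0, 0) 0.676
tin (0, 0) 0.998
carton (0, 0) 0.583
tub (0, 0) 0.996
dock (0, 0) 0.982
```

The lamp moved exactly with the gripper: 33.7 px expected and 33.7 px seen. It is still, and no bystander has moved a pixel. I hand in.

```bash
python3 -c "
from workcell import ctrl
print(ctrl.hand_in(), ctrl.get_obs()['clock'])"
```

```text
the job is handed in; nothing more can be done
the job is handed in; nothing more can be done
```

The lamp is switched on and hanging upright on the screw, flush against the panel, with the gripper open and clear. I handed the job in at about 22 s of the 56 s allowed.

**What I did**
- **Switch:** I pushed the knob with the shut fingertips while the lamp stood in its dock, until it stopped at about 9 N. The picture afterwards showed it within about 3 px of the computed on position in a 10x enlargement.
- **Hanging:** I lifted the lamp out upright, took the keyhole over the screw head until the rear met the panel (10 N), and pulled down about 32 mm to a firm stop (14 N). Then I released it.

**Last checks**
- **Lamp:** two pictures taken in succession showed no visible movement, and the knob was still on.
- **Goods:** the jar, tin, small carton, bowl, tall carton and dock all showed zero pixel shift. The match was weaker for the jar (0.68) and the small carton (0.58), probably because the arm's shadow lay there.

**What disagreed**
- **Height:** the lamp hangs about 4 to 6 mm lower than my camera estimate of the screw height (0.1515 m). The firm stop and the final picture both put the screw nearer 0.146 m.
- **Lock:** I judged it from the firm stop and from the lamp staying put after release. I could not see the keyhole on the screw.

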